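# Slip a sample holder under the spring clip of a reader stage

## Robot

A 6-joint arm with a two-finger parallel gripper is mounted at the origin on the work surface. World frame = base frame: x ahead of the robot, y to its left, z up, the work surface at z = 0. Lengths are in m, angles in rad, forces in N, time in s.
With the tool pointing down it reaches from about 0.3 to 0.775 m from the base axis. Payload 14.6 kg.
Tool frame: the origin (TCP) lies at the very end of the fingers, on their centre line; the grasp point (between the pads) lies 19 mm behind it; z points along the fingers, y is the direction in which the jaws open and shut (so a half turn about z gives the same grasp; the last joint's range is limited). The gripper opens to 94 mm and grips with 3 to 60 N. Pads are 16 mm wide; open, the fingers measure 119 mm over their backs; the gripper's body (75 mm by 177 mm) begins 78 mm behind the grasp point.
Start: joints at [-1.19, 0.3, 1.521, -0, 1.321, -0.067], TCP at [0.238, -0.496, 0.205] pointing down, gripper open.
Joint ranges: [-3.03, 3.03], [-0.79, 2.21], [0.23, 2.52], [-1.04, 4.18], [0, 3.07], [-2.55, 2.55]. Speed limits (rad/s): [2.22, 2.22, 2.57, 3.14, 3.14, 3.14].

## Interface

Orientations are given as [roll, pitch, yaw] about the fixed x, y, z axes, in that order (R = Rz(yaw) Ry(pitch) Rx(roll)).
In Python, from station import ctrl, vision, ticket gives the robot as it stands.
- The arm moves only by the tool step_arm, never from a script. Its argument "steps" is a list of rows, each an object of numbers: "x", "y", "z": the shift along the tool's x, y, z in m; "ax", "ay", "az": the turn, a rotation vector about the tool's x, y, z in degrees; "claw": the finger opening in m, from 0 to 0.094. A call has 1 to 5 rows; each row shifts and turns the pose as measured when the row begins, along the tool's axes as they then stand; what a row does not reach is not made up. A row lasts 1/12 s, in which the tool goes at most 41.7 mm and 7.16 degrees, less where a joint would pass 70% of its speed; a pose out of reach is approached as far as the arm can. A call with a gripper value outside its range is refused whole. The fingers move at their own pace and stop on an object; "grip_force" is the grip in N (left out, the last holds). Time passes only in rows, so rows that do not move let the fingers close. It gives the time, the measured TCP pose, the force and the opening at its end, in the units of the state.
- ctrl.get_obs(): the state, without advancing time (a new reading comes with each control period).
- vision.camera(name): name is "scene" or "top" or "wrist"; returns (picture, depth): 400x640x3 uint8, red, green, blue; 400x640 float32, m along the optical axis (not along the pixel's ray), 0 where there is no reading.
- vision.camera_params(name): a dict with "fov_y" (degrees; the focal length in pixels is half the picture's height over the tangent of half this angle, whatever the lens; pixels are square), "cx", "cy" (the principal point, pixels), "k1" (the pictures are not rectified: a ray, as slopes to the right and down, at radius r is drawn at 1 + k1 r^2 times it, then the intrinsics apply), "origin" and "attitude" of the camera in the world; the wrist camera has in their place "mount" (4x4, takes a point from camera to tool coordinates, whose origin is the TCP and whose axes are the flange's). Camera axes: x right, y up, looking along -z (the intrinsics and any distortion apply to the point x, -y, -z); pixel columns grow to the right and rows downward; lengths in m; the calibration is good to about 2 mm. A picture is of the moment at which its call begins: read the wrist's pose just before it. camera_params takes no time and is no camera call.
- ticket.hand_in(): hands the job in, once; it reports no verdict.
The state is a dict: "time_s": time; "qpos": joint angles; "joint_vel": joint speeds; "tau": joint torques, N m; "ee_pos": TCP position; "eef_rot": TCP orientation; "force": force on the tool from outside, world axes, zero at the start; "moment": the same for the moment, N m; "grip_width": finger opening in m.
Only numpy, scipy, OpenCV 4.12 (cv2) and the standard library are available. Lean on these libraries where they do the work, as an engineer would, in place of code of your own. Each camera call takes 0.05 s, during which the arm holds its last target.

## Task

Load the blue sample holder into the reader: press the orange tail of the spring clip down with one fingertip so that its foot lifts, and keep it down while the other fingertip pushes the holder by its upright tab along the channel, under the foot, until it is fully home against the stop. Then let go of the clip so that its foot comes down on the holder, and move clear. Only touch and push: do not lift or tip the holder, do not let the clip down on it part-way, and leave the crucible, vial and stopper where they stand.

Things in the scene. Friction and masses are not known exactly. Their poses are not given: they have to be found in the camera images.
- stage: White reader stage fixed to the bench, base 196 x 146 mm, 12 mm thick. Origin at bench level, mid-width of the channel that runs along own +x; the base spans x -134..62, y -93..53 mm. Channel floor at z 12 mm, side rails 5 mm above it, inner faces at y -31.5 and 31.5, x -115..50. The holder goes in to +x. At x 58..118 the reader's housing, 42 mm tall. Clip on the -y side.
- stop (a point): Middle of the face of the aluminium stop across the channel's +x end, at channel-floor level (stage x 45, y 0, z 12 mm). The stop is 10 mm tall above the floor.
- clip (a joint): Angle of the rocking spring clip, rad: 0 at rest, grows as the tail is pressed, at most 0.35. Hinge line along stage x at y -42, z 22 mm. Foot rises 40 mm per rad; the holder's plate passes under it from 0.12 on, 0.2 is a good working value; about 0.10 when let down on the holder. Springs back when released. At mid-tail 4 N to start, 7 N at 0.2, 10 N at the end.
- clip_foot (a point): Underside of the clip's black foot, 14 mm long along the channel (stage x 13..27), 10 mm wide, over the channel's middle. At rest 2 mm above the channel floor, so it blocks the holder. Its steel arm comes from the -y side, top 41 mm above the bench at rest.
- clip_tail (a point): Middle of the top of the clip's tail, an orange-topped strip 90 mm along stage x (-119..-29) by 36 mm across (y -48..-83): a fingertip can slide along it, equal force all along. At rest this point is at stage x -74, y -66, z 29 mm and the strip slopes up away from the channel by 0.2 rad; at clip 0.2 it is level, top 24 mm above the bench (12 above channel floor); at the end stop z 20.
- holder: Loose blue holder, 0.12 kg: plate 75 mm (x) by 60 mm (y), 6 mm thick, copper disc on top. Origin at the centre of its underside, axes as the stage's. At its -x end an upright tab 50 mm wide (y), 6 mm thick, top 26 mm above the underside; the tab's rear face, to be pushed, is at own x -37.5. Starts with origin at stage x -52..-36; fully home (front edge on the stop) at +7.5 mm.
- crucible: White porcelain cup, 40 mm across, 32 mm tall, standing near the stage; origin at the centre of its foot. Leave alone.
- vial: Amber jar with white cap, 28 mm across, 55 mm tall, standing near the stage; origin at the centre of its foot. Leave alone.
- stopper: Red tapered stopper, 42 mm across, 30 mm tall, standing near the stage; origin at the centre of its foot. Leave alone.
Mind the look-alikes: they are no part of the job. Of the things that look like the holder, the middle-sized one is meant.

How it is judged:
By the outcome, as a careful person would: the job done as asked, in the order asked, and still so for the second after the job is handed in, with the robot touching nothing.
It also fails if it takes over 42 s, if anything falls off the work surface, if the arm or the gripper's body presses on something with over 40 N, if the wrist force passes 120 N, or if a joint passes its speed limit or range.

## Working session

There is one attempt and no reset: what is moved stays moved. The work goes in short steps, Python scripts to look and compute and a tool call to move; the robot and the scene stay as the last step left them, time stands still between calls to the robot, and variables do not carry over. Pictures are saved under pics/ and viewed, and the job is handed in when it is done.

Besides the shell and the picture viewer there is one more tool, called after ">>>" as name([rows], argument=value, ...), one row to a line, values as JSON. step_arm: Moves the arm, as the interface text tells. Its arguments: {"type":"object","properties":{"steps":{"type":"array"},"grip_force":{"type":"number"}},"required":["steps"]}

```bash
mkdir -p pics; ls
cat > h.py <<'E'
import numpy as np, cv2
from station import ctrl, vision, ticket
from scipy.spatial.transform import Rotation as R
E
python3 - <<'E'
from h import *
o=ctrl.get_obs(); print(o)
for n in ["scene","top","wrist"]:
    p=vision.camera_params(n); print(n,p)
for n in ["scene","top"]:
    im,d=vision.camera(n); cv2.imwrite(f"pics/{n}0.png",im[:,:,::-1]); np.savez(f"{n}0.npz",im=im,d=d)
E
```

```text
pics
{'time_s': 0.0, 'qpos': array([-1.18956330e+00,  3.00460160e-01,  1.52155636e+00,  6.96036107e-06,
        1.32068115e+00, -6.65982493e-02]), 'joint_vel': array([ 5.80186039e-04, -3.91026556e-04, -2.86689996e-04, -8.82294323e-04,
        6.01676479e-05, -7.13682543e-04]), 'tau': array([ 1.60380077e-04, -5.31801796e+01, -3.52737164e+01,  7.08625861e-02,
        2.43458507e-02, -9.96462586e-05]), 'ee_pos': array([ 0.23806405, -0.49553349,  0.20490278]), 'eef_rot': array([-3.14049054e+00, -8.02646978e-05,  4.47829505e-01]), 'force': array([ 0.03978385,  1.19833565, -0.31017908]), 'moment': array([-0.01672233,  0.02870548,  0.01916911]), 'grip_width': 0.0941690235747288}
scene {'fov_y': 47.163621269994145, 'cx': 315.7859574715272, 'cy': 200.5511577103561, 'k1': -0.03601465042080136, 'origin': array([ 1.18007687, -0.07507075,  0.59692797]), 'attitude': array([ 0.8772049 , -0.00258558,  1.39030753])}
top {'fov_y': 54.22394925727489, 'cx': 322.7620591131385, 'cy': 197.05952031333777, 'k1': -0.08476498140532439, 'origin': array([0.38156329, 0.03004659, 0.9552272 ]), 'attitude': array([ 0.18660548,  0.00713239, -1.58915305])}
wrist {'fov_y': 64.11614037877644, 'cx': 320.69955806404073, 'cy': 197.4173383214062, 'k1': -0.014943448770324781, 'mount': array([[ 1.51783914e-04,  9.63198225e-01,  2.68792030e-01,
         7.85092949e-02],
       [ 9.99999894e-01, -2.96007962e-05, -4.58616512e-04,
         2.28586395e-04],
       [-4.33782152e-04,  2.68792072e-01, -9.63198128e-01,
        -1.79245147e-01],
       [ 0.00000000e+00,  0.00000000e+00,  0.00000000e+00,
         1.00000000e+00]])}
```

View pics/scene0.png

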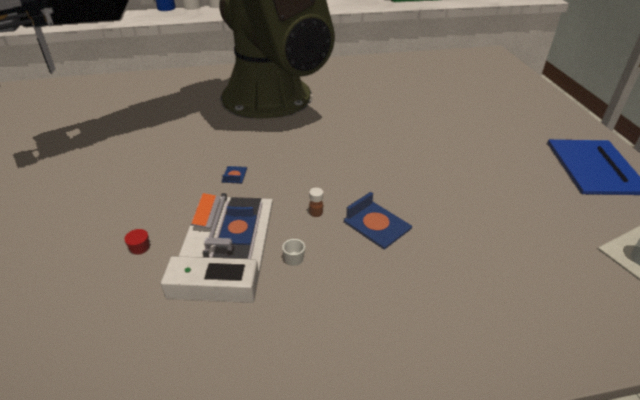

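View pics/top0.png

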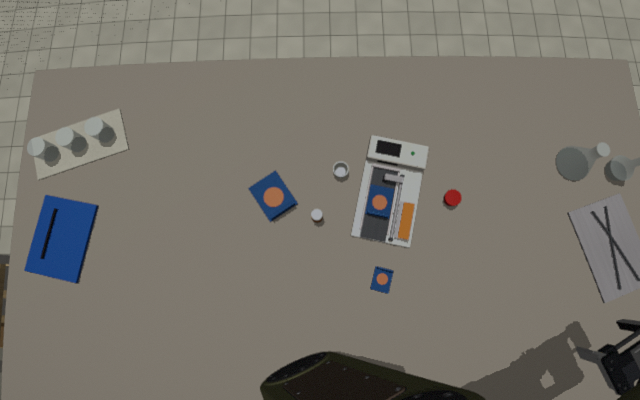

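Look-alikes to the holder in the top view: the small blue one at (382,280), the large one at (272,197), and the middle-sized one already in the channel at (379,200). I choose the one in the channel. I'll check that in a crop and fit the stage pose.

```bash
cat >> h.py <<'E'
def cam(name, obs=None):
    p=vision.camera_params(name); f=200/np.tan(np.radians(p['fov_y'])/2)
    if name=='wrist':
        o=obs; T=np.eye(4);T[:3,:3]=R.from_euler('xyz',o['eef_rot']).as_matrix();T[:3,3]=o['ee_pos']
        M=T@p['mount']; Rw,t=M[:3,:3],M[:3,3]
    else: Rw=R.from_euler('xyz',p['attitude']).as_matrix();t=p['origin']
    K=np.array([[f,0,p['cx']],[0,f,p['cy']],[0,0,1]]);D=np.array([p['k1'],0,0,0])
    return K,D,Rw,t
F=np.diag([1.,-1,-1])
def proj(c,P):
    K,D,Rw,t=c; q=(np.atleast_2d(P)-t)@Rw@F
    return cv2.projectPoints(q,np.zeros(3),np.zeros(3),K,D)[0][:,0]
def ray(c,uv):
    K,D,Rw,t=c; n=cv2.undistortPoints(np.array(uv,float).reshape(-1,1,2),K,D)[:,0]
    d=np.c_[n,np.ones(len(n))]@F@Rw.T
    return t,d
def onz(c,uv,z):
    t,d=ray(c,uv); s=(np.array(z)-t[2])/d[:,2]; return t+d*s[:,None] if np.ndim(s) else t+d*s
def cloud(c,d):
    v,u=np.mgrid[:400,:640]; t,r=ray(c,np.c_[u.ravel(),v.ravel()]); return (t+r*d.ravel()[:,None]).reshape(400,640,3)
E
python3 - <<'E'
from h import *
for n,(x0,x1,y0,y1) in {'top':(330,470,120,310),'scene':(110,320,150,310)}.items():
    z=np.load(n+'0.npz'); im,d=z['im'],z['d']
    cr=im[y0:y1,x0:x1]; cv2.imwrite(f'pics/{n}_crop.png',cv2.resize(cr,None,fx=3,fy=3,interpolation=cv2.INTER_CUBIC)[:,:,::-1])
    c=cam(n); P=cloud(c,d)
    hsv=cv2.cvtColor(im,cv2.COLOR_RGB2HSV)
    sub=np.zeros(d.shape,bool); sub[y0:y1,x0:x1]=1
    for nm,m in {'orange':(hsv[...,0]>5)&(hsv[...,0]<20)&(hsv[...,1]>170)&(hsv[...,2]>150),'blue':(hsv[...,0]>100)&(hsv[...,0]<125)&(hsv[...,1]>120),'bench':~sub}.items():
        m=m&sub if nm!='bench' else np.pad(np.ones((20,60),bool),((170,210),(440,140)))
        q=P[m&(d>0)]; print(n,nm,m.sum(),q.mean(0),q.min(0),q.max(0))
E
```

```text
top orange 326 [ 0.49524148 -0.16317682  0.03104961] [ 0.45311658 -0.18106088  0.02523883] [ 0.53835251 -0.14570124  0.03753822]
top blue 785 [ 0.4790227  -0.10335736  0.01588302] [ 0.32807101 -0.13924554  0.00087806] [ 0.58784411 -0.07045378  0.04173121]
top bench 1200 [ 5.99936991e-01 -3.39335001e-01  3.31894437e-04] [ 0.57342366 -0.42008896 -0.00573793] [ 0.62636328 -0.26094356  0.00530815]
scene orange 382 [ 0.49939549 -0.16503272  0.03200424] [ 0.45531428 -0.18366421  0.02817177] [ 0.54016203 -0.14519478  0.03597203]
scene blue 397 [ 0.50897582 -0.10203828  0.01799161] [ 0.33356083 -0.13511137  0.00401933] [ 0.59054116 -0.07446153  0.04069575]
scene bench 1200 [0.46418185 0.39545573 0.00157385] [ 0.42003656  0.31954525 -0.00170524] [0.50835569 0.47462746 0.0049876 ]
```

View pics/top_crop.png

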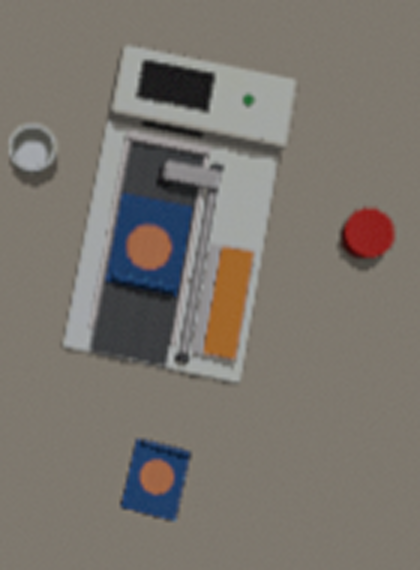

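View pics/scene_crop.png

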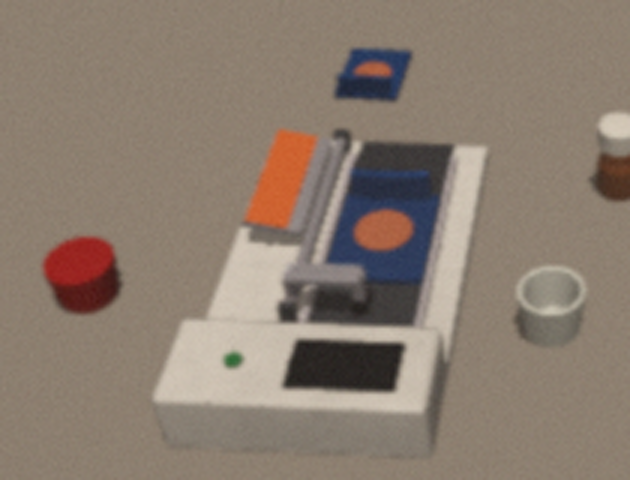

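Run:
```python
from h import *
from scipy.optimize import least_squares
c=cam('top')
px=np.array([[64,348],[241,381],[128,46],[297,79],[112,112],[284,146]])/3+[330,120]
# z12 base rear corners; housing top corners (front, rear)
pts=np.array([[-134,53,12],[-134,-93,12],[118,53,42],[118,-93,42],[58,53,42],[58,-93,42]])/1000
def w(p,P):
    cc,s=np.cos(p[2]),np.sin(p[2]); return np.c_[p[0]+cc*P[:,0]-s*P[:,1],p[1]+s*P[:,0]+cc*P[:,1],P[:,2]]
r=least_squares(lambda p:(proj(c,w(p,pts))-px).ravel(),[.56,-.11,-.1])
print(r.x,r.fun.round(2))
tail=w(r.x,np.array([[-74,-66,29]])/1000);print(tail)
o=ctrl.get_obs()
# target: TCP x stage about -60, y -33, z .20 yaw
cam_off=vision.camera_params('wrist')['mount'][:3,3];print(cam_off)
t=w(r.x,np.array([[-130,-30,220]])/1000)[0]
Rt=R.from_euler('xyz',o['eef_rot']);print('shift tool',Rt.inv().apply(t-o['ee_pos']),'az deg',np.degrees(-(r.x[2]-o['eef_rot'][2])))
```

```text
[ 0.58200451 -0.1144071  -0.22221126] [-0.22 -0.09  0.22  0.98 -1.43 -1.01  0.6  -0.41 -0.47 -0.05  1.31  0.43]
[[ 0.49527844 -0.16247568  0.029     ]]
[ 0.07850929  0.00022859 -0.17924512]
shift tool [ 0.35455078 -0.25189161 -0.01477405] az deg 38.387365273806566
```

>>> step_arm([
  {"x": 0.033,"y": -0.023,"claw": 0.05},
  {"x": 0.033,"y": -0.023,"claw": 0.05},
  {"x": 0.033,"y": -0.023,"claw": 0.05},
  {"x": 0.033,"y": -0.023,"claw": 0.05},
  {"x": 0.033,"y": -0.023,"claw": 0.05},
])

```text
validation failed for argument at $.st...
```

>>> step_arm([
  {"x": 0.033,"y": -0.023},
  {"x": 0.033,"y": -0.023},
  {"x": 0.033,"y": -0.023},
  {"x": 0.033,"y": -0.023},
  {"x": 0.033,"y": -0.023},
])

```text
validation failed for argument at $.st...
```

>>> step_arm([
  {"az": 6.5},
  {"az": 6.5},
  {"az": 6.5},
  {"az": 6.5},
  {"az": 6.5},
])

```text
validation failed for argument at $.st...
```

Run:
```python
from h import *
o=ctrl.get_obs(); print(o['time_s'],o['ee_pos'],o['eef_rot'],o['grip_width'],o['force'])
im,d=vision.camera('wrist'); np.savez('w1.npz',im=im,d=d,p=o['ee_pos'],r=o['eef_rot']); cv2.imwrite('pics/w1.png',im[:,:,::-1])
```

```text
0.1 [ 0.23804634 -0.495571    0.20497077] [-3.14064587e+00 -4.70785619e-05  4.47774658e-01] 0.09393509125823235 [ 0.31827416  0.58145919 -0.21085328]
```

>>> step_arm([
  {"x": 0.033,"y": -0.023,"z": 0,"ax": 0,"ay": 0,"az": 0,"claw": 0.05},
])

```text
time_s: 0.23
ee_pos: [0.256, -0.4631, 0.2043]
eef_rot: [-3.14, 0.001, 0.444]
force: [0.6, 0.5, -0.4]
grip_width: 0.0903
```

>>> step_arm([
  {"x": 0.033,"y": -0.023,"z": 0,"ax": 0,"ay": 0,"az": 0,"claw": 0.05},
  {"x": 0.033,"y": -0.023,"z": 0,"ax": 0,"ay": 0,"az": 0,"claw": 0.05},
  {"x": 0.033,"y": -0.023,"z": 0,"ax": 0,"ay": 0,"az": 0,"claw": 0.05},
  {"x": 0.033,"y": -0.023,"z": 0,"ax": 0,"ay": 0,"az": 0,"claw": 0.05},
  {"x": 0.033,"y": -0.023,"z": 0,"ax": 0,"ay": 0,"az": 0,"claw": 0.05},
])

```text
time_s: 0.65
ee_pos: [0.3567, -0.2821, 0.2026]
eef_rot: [-3.138, 0.001, 0.438]
force: [0.7, -0.8, -0.2]
grip_width: 0.0577
```

>>> step_arm([
  {"x": 0.033,"y": -0.023,"z": 0,"ax": 0,"ay": 0,"az": 0,"claw": 0.05},
  {"x": 0.033,"y": -0.023,"z": 0,"ax": 0,"ay": 0,"az": 0,"claw": 0.05},
  {"x": 0.033,"y": -0.023,"z": 0,"ax": 0,"ay": 0,"az": 0,"claw": 0.05},
  {"x": 0.033,"y": -0.023,"z": 0,"ax": 0,"ay": 0,"az": 0,"claw": 0.05},
  {"x": 0.02,"y": -0.015,"z": 0,"ax": 0,"ay": 0,"az": 0,"claw": 0.05},
])

```text
time_s: 1.07
ee_pos: [0.451, -0.1115, 0.203]
eef_rot: [-3.138, 0.001, 0.438]
force: [0.5, 0.0, 0.1]
grip_width: 0.0502
```

>>> step_arm([
  {"x": 0,"y": 0,"z": 0,"ax": 0,"ay": 0,"az": 7,"claw": 0.05},
  {"x": 0,"y": 0,"z": 0,"ax": 0,"ay": 0,"az": 7,"claw": 0.05},
  {"x": 0,"y": 0,"z": 0,"ax": 0,"ay": 0,"az": 7,"claw": 0.05},
  {"x": 0,"y": 0,"z": 0,"ax": 0,"ay": 0,"az": 7,"claw": 0.05},
  {"x": 0,"y": 0,"z": 0,"ax": 0,"ay": 0,"az": 7,"claw": 0.05},
])

```text
time_s: 1.48
ee_pos: [0.4528, -0.1048, 0.2021]
eef_rot: [-3.138, 0.005, -0.181]
force: [0.3, -0.3, -0.3]
grip_width: 0.0502
```

>>> step_arm([
  {"x": 0,"y": 0,"z": 0,"ax": 0,"ay": 0,"az": 4,"claw": 0.05},
  {"x": 0,"y": 0,"z": 0,"ax": 0,"ay": 0,"az": 0,"claw": 0.05},
])

```text
time_s: 1.65
ee_pos: [0.4526, -0.1045, 0.2017]
eef_rot: [-3.138, 0.006, -0.261]
force: [-0.0, 0.2, -0.6]
grip_width: 0.0501
```

Run:
```python
from h import *
o=ctrl.get_obs(); print(o['time_s'],o['ee_pos'],o['eef_rot'],o['grip_width'],o['force'])
im,d=vision.camera('wrist'); np.savez('w1.npz',im=im,d=d,p=o['ee_pos'],r=o['eef_rot']); cv2.imwrite('pics/w1.png',im[:,:,::-1])
```

```text
1.65 [ 0.45262862 -0.1045409   0.20173322] [-3.13814747  0.00573589 -0.26136051] 0.05010445133500902 [-2.78762514e-04  1.57335216e-01 -5.69659239e-01]
```

View pics/w1.png

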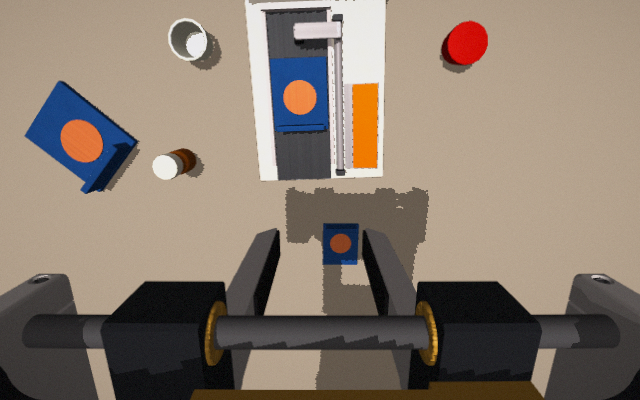

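The wrist view shows the holder in the channel (tab at about (302,128)), the orange tail at (365,125), and the stage's rear corners near (260,180) and (383,177). The vial, crucible and stopper stand clear. Next I refine the pose.

Run:
```python
from h import *
z=np.load('w1.npz'); im=z['im']
cr=im[0:200,235:405]; cv2.imwrite('pics/w1c.png',cv2.resize(cr,None,fx=3,fy=3,interpolation=cv2.INTER_NEAREST)[:,:,::-1])
```

```text
(no output)
```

View pics/w1c.png

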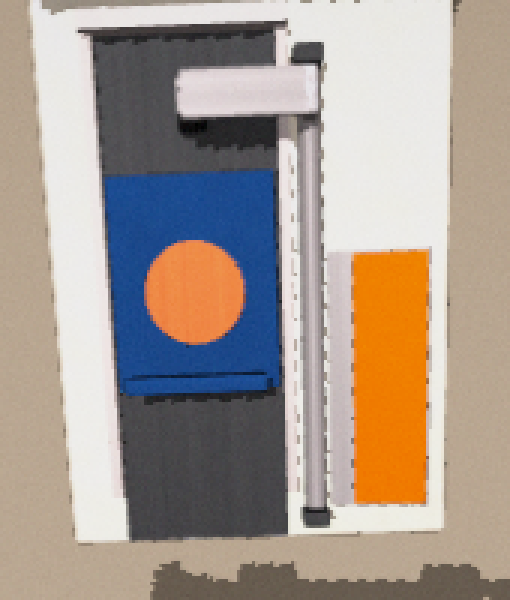

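```bash
cat >> h.py <<'E'
def w(p,P):
    P=np.atleast_2d(P); cc,s=np.cos(p[2]),np.sin(p[2]); return np.c_[p[0]+cc*P[:,0]-s*P[:,1],p[1]+s*P[:,0]+cc*P[:,1],P[:,2]]
def inv(p,W):
    W=np.atleast_2d(W); d=W[:,:2]-p[:2]; cc,s=np.cos(p[2]),np.sin(p[2]); return np.c_[cc*d[:,0]+s*d[:,1],-s*d[:,0]+cc*d[:,1],W[:,2]]
E
python3 - <<'E'
from h import *
from scipy.optimize import least_squares
z=np.load('w1.npz'); im,d=z['im'],z['d']; o=dict(ee_pos=z['p'],eef_rot=z['r'])
c=cam('wrist',o)
g=lambda a:np.array(a,float)/3-1/3+[235,0]
px=g([[77,542],[442,528],[430,249],[427,504]])
pts=np.array([[-134,53,12],[-134,-93,12],[-29,-83,32.4],[-119,-83,32.4]])/1000
L=onz(c,g([[40,100],[58,320],[76,530]]),.012); Rr=onz(c,g([[450,100],[446,300],[442,515]]),.012)
def f(p):
    a=(proj(c,w(p,pts))-px).ravel()*1.2
    return np.r_[a,(inv(p,L)[:,1]-.053)*1000,(inv(p,Rr)[:,1]+.093)*1000]
r=least_squares(f,[.58,-.114,-.222]); print(r.x,r.fun.round(1)); np.save('stage.npy',r.x)
p=r.x
q=lambda a,zz:(inv(p,onz(c,g(a),zz))*1000).round(1)
print('plate front z18',q([[105,176],[272,171]],.018)); print('tab top front edge/rear, z38',q([[124,377],[268,374],[124,395],[272,389]],.038))
print('disc',q([[195,292]],.018)); print('orange',q([[355,251],[354,503]],.0275))
print('disc rel')
P=cloud(c,d)
print('depth z floor',np.median(P[165:175,290:310,2]),'bench',np.median(P[150:180,430:480,2]),'plate',np.median(P[110:118,280:300,2]))
E
```

```text
[ 0.58537545 -0.11450942 -0.22904267] [-1.4  0.4  0.9  1.4  0.8 -1.4  0.4  0.1 -1.5 -1.3 -1.4  1.   1.1  1. ]
plate front z18 [[ -1.2  29.7  18. ]
 [ -1.6 -29.   18. ]]
tab top front edge/rear, z38 [[-69.4  24.9  38. ]
 [-70.  -25.4  38. ]
 [-75.6  25.4  38. ]
 [-75.2 -26.7  38. ]]
disc [[-41.2  -0.   18. ]]
orange [[ -29.7  -57.    27.5]
 [-118.6  -56.2   27.5]]
disc rel
depth z floor 0.0121657145245469 bench -3.733204643799337e-05 plate 0.018077856094864536
```

```bash
cat > go.py <<'E'
from h import *
import sys
p=np.load('stage.npy'); o=ctrl.get_obs()
Rt=R.from_euler('xyz',o['eef_rot']); Rg=R.from_euler('xyz',[np.pi,0,p[2]])
print('t',o['time_s'],'stage pos',(inv(p,o['ee_pos'])*1000).round(1),'rotvec deg',np.degrees((Rt.inv()*Rg).as_rotvec()).round(2),'grip',o['grip_width'],'F stage',R.from_euler('z',-p[2]).apply(o['force']).round(1))
if len(sys.argv)>1:
    t=w(p,np.array([float(a) for a in sys.argv[1:4]])/1000)[0]
    print('tool shift',(Rt.inv().apply(t-o['ee_pos'])*1000).round(1), 'in goal axes',(Rg.inv().apply(t-o['ee_pos'])*1000).round(1))
E
python3 go.py -90 -33 70
```

```text
t 1.7 stage pos [[-131.5  -20.4  201.7]] rotvec deg [-0.2   0.33 -1.61] grip 0.049925425626836994 F stage [-0.  -0.  -0.3]
tool shift [ 42.6  11.8 131.4] in goal axes [ 41.5  12.6 131.7]
```

>>> step_arm([
  {"x": 0.011,"y": 0.003,"z": 0.033,"ax": -0.2,"ay": 0.3,"az": -1.7,"claw": 0.05},
  {"x": 0.011,"y": 0.003,"z": 0.033,"ax": 0,"ay": 0,"az": 0,"claw": 0.05},
  {"x": 0.011,"y": 0.003,"z": 0.033,"ax": 0,"ay": 0,"az": 0,"claw": 0.05},
  {"x": 0.008,"y": 0.003,"z": 0.025,"ax": 0,"ay": 0,"az": 0,"claw": 0.05},
  {"x": 0,"y": 0,"z": 0,"ax": 0,"ay": 0,"az": 0,"claw": 0.05},
])

```text
time_s: 2.12
ee_pos: [0.4924, -0.1267, 0.0754]
eef_rot: [3.141, -0.006, -0.209]
force: [-0.5, -0.3, -1.9]
grip_width: 0.0499
```

```bash
python3 go.py -90 -33 50
python3 - <<'E'
from h import *
o=ctrl.get_obs()
im,d=vision.camera('wrist'); np.savez('w2.npz',im=im,d=d,p=o['ee_pos'],r=o['eef_rot']); cv2.imwrite('pics/w2.png',im[:,:,::-1])
E
```

```text
t 2.1167 stage pos [[-87.7 -32.9  75.4]] rotvec deg [ 0.04 -0.37  1.14] grip 0.04985523626306307 F stage [-0.4 -0.4 -1.9]
tool shift [-2.4  0.  25.3] in goal axes [-2.3  0.1 25.4]
```

View pics/w2.png

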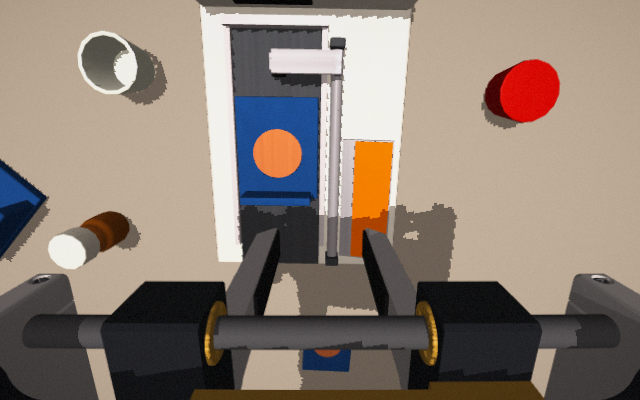

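Run:
```python
from h import *
z=np.load('w2.npz'); im=z['im']
cr=im[0:280,195:420]; cv2.imwrite('pics/w2c.png',cv2.resize(cr,None,fx=2.14,fy=2.14,interpolation=cv2.INTER_CUBIC)[:,:,::-1])
o=dict(ee_pos=z['p'],eef_rot=z['r']);c=cam('wrist',o);p=np.load('stage.npy')
pts=np.array([[-134,53,12],[-134,-93,12],[-29,-83,32.4],[-119,-83,32.4],[-29,-57,27.5],[-119,-57,27.5],[45,31.5,22],[45,-31.5,22],[-115,31.5,17],[-115,-31.5,17],[50,31.5,17]])/1000
im2=im.copy()
for u in proj(c,w(p,pts)): cv2.drawMarker(im2,tuple(int(round(a)) for a in u),(255,0,255),cv2.MARKER_CROSS,7,1)
Rt=R.from_euler('xyz',z['r'])
tip=z['p']+Rt.apply(np.array([[0,.025,0],[0,-.025,0],[0,.0375,0],[0,-.0375,0],[.008,.025,0],[.008,-.025,0]]))
for u in proj(c,tip): cv2.drawMarker(im2,tuple(int(round(a)) for a in u),(0,255,0),cv2.MARKER_CROSS,7,1)
cv2.imwrite('pics/w2m.png',cv2.resize(im2[0:290,190:430],None,fx=2,fy=2,interpolation=cv2.INTER_CUBIC)[:,:,::-1])
```

```text
(no output)
```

View pics/w2m.png

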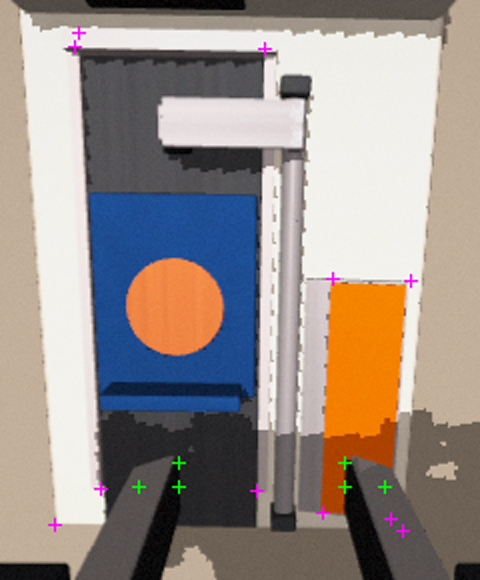

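>>> step_arm([
  {"x": -0.003,"y": 0,"z": 0.012,"ax": 0,"ay": -0.4,"az": 1.0,"claw": 0.05},
  {"x": 0,"y": 0,"z": 0.012,"ax": 0,"ay": 0,"az": 0,"claw": 0.05},
  {"x": 0,"y": 0,"z": 0.01,"ax": 0,"ay": 0,"az": 0,"claw": 0.05},
  {"x": 0,"y": 0,"z": 0,"ax": 0,"ay": 0,"az": 0,"claw": 0.05},
])

```text
time_s: 2.5
ee_pos: [0.4906, -0.1259, 0.0452]
eef_rot: [3.14, -0.006, -0.225]
force: [0.2, -0.4, -0.6]
grip_width: 0.0502
```

```bash
python3 go.py -90 -33 24
python3 - <<'E'
from h import *
im,d=vision.camera('scene'); cv2.imwrite('pics/s2.png',cv2.resize(im[130:310,110:320],None,fx=3,fy=3,interpolation=cv2.INTER_CUBIC)[:,:,::-1])
E
```

```text
t 2.5 stage pos [[-89.8 -32.6  45.2]] rotvec deg [ 0.07 -0.34  0.23] grip 0.050170191575796885 F stage [ 0.3 -0.4 -0.6]
tool shift [-0.4  0.4 21.2] in goal axes [-0.2  0.4 21.2]
```

View pics/s2.png

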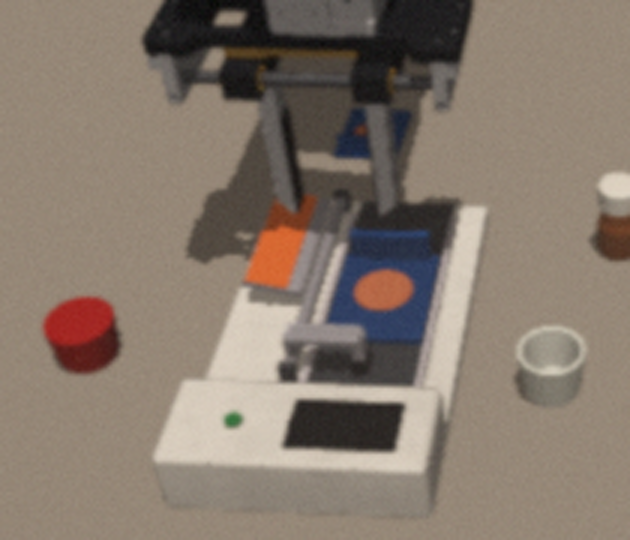

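Scene crop: one finger is over the orange tail at (290,205) and the other is behind the tab at (385,205). Now I'll descend and press.

>>> step_arm([
  {"x": 0,"y": 0,"z": 0.01,"ax": 0,"ay": -0.3,"az": 0.2,"claw": 0.05},
  {"x": 0,"y": 0,"z": 0.006,"ax": 0,"ay": 0,"az": 0,"claw": 0.05},
  {"x": 0,"y": 0,"z": 0.004,"ax": 0,"ay": 0,"az": 0,"claw": 0.05},
  {"x": 0,"y": 0,"z": 0,"ax": 0,"ay": 0,"az": 0,"claw": 0.05},
])

```text
time_s: 2.88
ee_pos: [0.4924, -0.1266, 0.0265]
eef_rot: [3.139, -0.005, -0.228]
force: [-3.1, -0.3, 7.2]
grip_width: 0.0501
```

```bash
python3 go.py -90 -33 23.5
```

```text
t 2.8833 stage pos [[-87.8 -32.9  26.5]] rotvec deg [ 0.13 -0.31  0.06] grip 0.05013453744197985 F stage [-2.9 -0.9  7.2]
tool shift [-2.2  0.   3. ] in goal axes [-2.2  0.1  3. ]
```

>>> step_arm([
  {"x": 0,"y": 0,"z": 0.003,"ax": 0,"ay": 0,"az": 0,"claw": 0.05},
  {"x": 0,"y": 0,"z": 0.0005,"ax": 0,"ay": 0,"az": 0,"claw": 0.05},
])

```text
time_s: 3.05
ee_pos: [0.4924, -0.1272, 0.0236]
eef_rot: [3.138, -0.005, -0.228]
force: [-5.9, 2.3, 8.9]
grip_width: 0.0501
```

```bash
python3 go.py -90 -33 23.5;  python3 - <<'E'
from h import *
im,d=vision.camera('scene'); cv2.imwrite('pics/s3.png',cv2.resize(im[130:310,110:320],None,fx=3,fy=3,interpolation=cv2.INTER_CUBIC)[:,:,::-1])
E
```

```text
t 3.05 stage pos [[-87.6 -33.4  23.6]] rotvec deg [ 0.19 -0.32  0.07] grip 0.05008621014356422 F stage [-6.3  0.9  8.9]
tool shift [-2.4 -0.5  0.1] in goal axes [-2.4 -0.4  0.1]
```

View pics/s3.png

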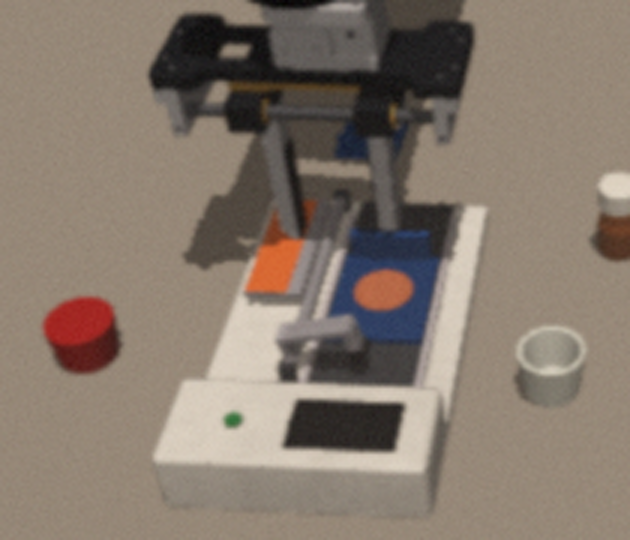

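>>> step_arm([
  {"x": 0.003,"y": 0,"z": 0,"ax": 0,"ay": -0.2,"az": 0,"claw": 0.05},
  {"x": 0.003,"y": 0,"z": 0,"ax": 0,"ay": 0,"az": 0,"claw": 0.05},
  {"x": 0.003,"y": 0,"z": 0,"ax": 0,"ay": 0,"az": 0,"claw": 0.05},
])

```text
time_s: 3.35
ee_pos: [0.4993, -0.1289, 0.0243]
eef_rot: [3.138, 0.003, -0.228]
force: [-7.5, 2.0, 9.1]
grip_width: 0.0501
```

```bash
python3 go.py -38 -33 23.5
```

```text
t 3.35 stage pos [[-80.6 -33.6  24.3]] rotvec deg [0.19 0.2  0.05] grip 0.05010030045493527 F stage [-7.7  0.2  9.1]
tool shift [42.6 -0.5  0.7] in goal axes [42.6 -0.6  0.8]
```

>>> step_arm([
  {"x": 0.003,"y": -0.0002,"z": 0.0008,"ax": 0,"ay": 0,"az": 0,"claw": 0.05},
  {"x": 0.003,"y": -0.0002,"z": 0.0003,"ax": 0,"ay": 0,"az": 0,"claw": 0.05},
  {"x": 0.003,"y": 0,"z": 0.0003,"ax": 0,"ay": 0,"az": 0,"claw": 0.05},
])

```text
time_s: 3.6
ee_pos: [0.5062, -0.1304, 0.0236]
eef_rot: [3.138, 0.01, -0.228]
force: [-8.7, 1.8, 12.0]
grip_width: 0.0505
```

```bash
python3 go.py -38 -33 23.5
python3 - <<'E'
from h import *
o=ctrl.get_obs()
im,d=vision.camera('wrist'); np.savez('w3.npz',im=im,d=d,p=o['ee_pos'],r=o['eef_rot']); cv2.imwrite('pics/w3.png',im[:,:,::-1])
im,d=vision.camera('scene'); cv2.imwrite('pics/s4.png',cv2.resize(im[130:310,110:320],None,fx=3,fy=3,interpolation=cv2.INTER_CUBIC)[:,:,::-1])
E
```

```text
t 3.6 stage pos [[-73.5 -33.4  23.6]] rotvec deg [0.21 0.54 0.04] grip 0.050459555886956005 F stage [-8.9 -0.3 12. ]
tool shift [35.5 -0.4 -0.2] in goal axes [35.5 -0.4  0.1]
```

View pics/w3.png

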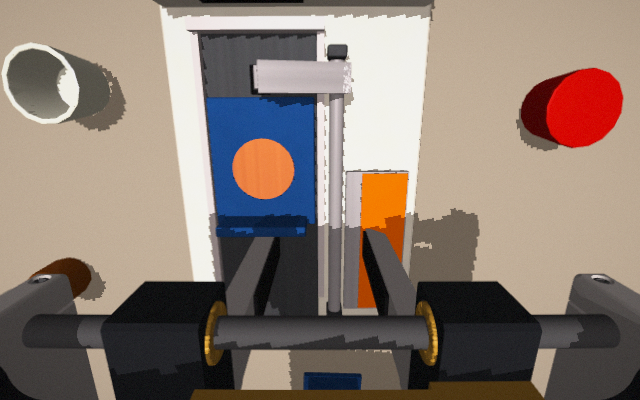

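View pics/s4.png

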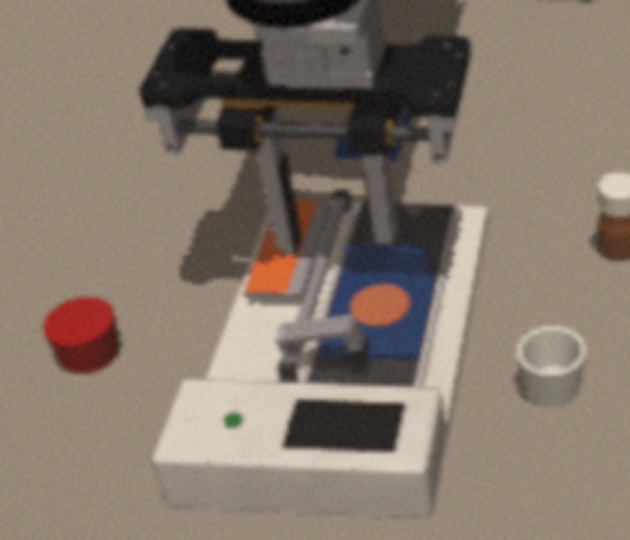

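The foot is up and the holder's front edge is just reaching it: wrist view (262,97), with the tab at (262,228). I'll check that the holder's orientation is straight, then carry on.

>>> step_arm([
  {"x": 0.003,"y": 0,"z": 0,"ax": 0.1,"ay": 0.5,"az": 0,"claw": 0.05},
  {"x": 0.0035,"y": 0,"z": 0,"ax": 0,"ay": 0.2,"az": 0,"claw": 0.05},
  {"x": 0.0035,"y": 0,"z": 0,"ax": 0,"ay": 0.2,"az": 0,"claw": 0.05},
])

```text
time_s: 3.95
ee_pos: [0.5143, -0.1324, 0.024]
eef_rot: [3.139, -0.002, -0.228]
force: [-8.2, 1.5, 9.0]
grip_width: 0.0498
```

```bash
python3 go.py -38 -33 23.5
python3 - <<'E'
from h import *
o=ctrl.get_obs(); p=np.load('stage.npy')
im,d=vision.camera('wrist'); np.savez('w4.npz',im=im,d=d,p=o['ee_pos'],r=o['eef_rot']); cv2.imwrite('pics/w4.png',im[:,:,::-1])
c=cam('wrist',o); hsv=cv2.cvtColor(im,cv2.COLOR_RGB2HSV)
P=inv(p,cloud(c,d).reshape(-1,3)).reshape(400,640,3)*1000
m=((hsv[...,0]>100)&(hsv[...,0]<125)&(hsv[...,1]>150)&(d>0)&(abs(P[...,1])<40)&(P[...,2]>10))
top=m&(P[...,2]<22)
q=P[top]; print('plate x',np.percentile(q[:,0],[.5,99.5]),'y',np.percentile(q[:,1],[.5,99.5]),'z pct',np.percentile(q[:,2],[5,50,95]))
for a in(-25,-15,15,25):
    s=q[abs(q[:,1]-a)<4]; print(a,s[:,0].max().round(1),end=' ')
A=np.c_[q[:,:2],np.ones(len(q))]; print('tilt',np.linalg.lstsq(A,q[:,2],rcond=None)[0])
t=P[m&(P[...,2]>34)]; print('tab',np.percentile(t[:,0],[1,50,99]),t[:,2].max())
E
```

```text
t 3.95 stage pos [[-65.1 -33.5  24. ]] rotvec deg [ 0.12 -0.09  0.04] grip 0.0497882296026034 F stage [-8.3 -0.4  9. ]
tool shift [27.1 -0.5  0.6] in goal axes [27.1 -0.5  0.5]
plate x [-52.11225935  19.08148787] y [-29.69590876  29.41554819] z pct [16.87279006 17.97238335 19.12135396]
-25 12.1 -15 12.1 15 19.2 25 19.2 tilt [-2.66360471e-03  1.53313590e-04  1.79530611e+01]
tab [-61.96508858 -51.22338917 -31.88470236] 155.76485027647348
```

View pics/w4.png

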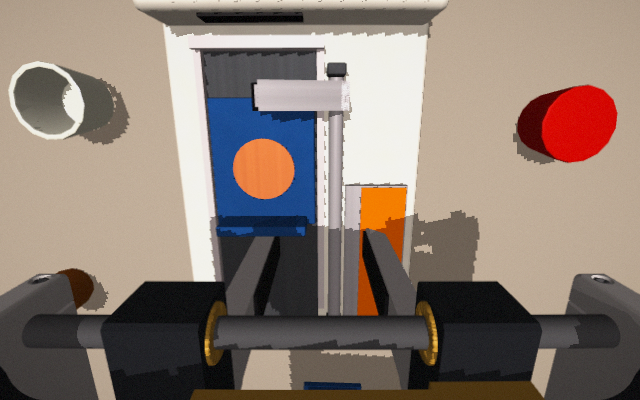

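The front edge is at x 19 mm under the raised foot. The plate is flat and straight. 26 mm remain.

>>> step_arm([
  {"x": 0.0035,"y": 0,"z": 0.0007,"ax": 0.1,"ay": 0,"az": 0,"claw": 0.05},
  {"x": 0.0035,"y": -0.0002,"z": 0.0003,"ax": 0,"ay": 0.2,"az": 0,"claw": 0.05},
  {"x": 0.0035,"y": 0,"z": 0.0003,"ax": 0,"ay": 0.2,"az": 0,"claw": 0.05},
])

```text
time_s: 4.25
ee_pos: [0.523, -0.1344, 0.0236]
eef_rot: [3.141, -0.003, -0.228]
force: [-9.2, 1.6, 11.0]
grip_width: 0.0499
```

>>> step_arm([
  {"x": 0.0035,"y": 0,"z": 0.0002,"ax": 0,"ay": 0.2,"az": 0,"claw": 0.05},
  {"x": 0.0035,"y": -0.0002,"z": 0.0003,"ax": 0,"ay": 0.2,"az": 0,"claw": 0.05},
])

```text
time_s: 4.42
ee_pos: [0.5286, -0.1357, 0.0236]
eef_rot: [3.141, -0.007, -0.229]
force: [-9.6, 0.8, 11.3]
grip_width: 0.0501
```

```bash
python3 go.py -39 -33 23.5
```

```text
t 4.4167 stage pos [[-50.4 -33.5  23.6]] rotvec deg [ 0.05 -0.38  0.02] grip 0.05009030769406443 F stage [-9.5 -1.4 11.3]
tool shift [11.4 -0.5  0.2] in goal axes [11.4 -0.5  0.1]
```

>>> step_arm([
  {"x": 0.003,"y": 0,"z": 0.0002,"ax": 0,"ay": -0.3,"az": 0,"claw": 0.05},
  {"x": 0.003,"y": -0.0002,"z": 0.0002,"ax": 0,"ay": 0,"az": 0,"claw": 0.05},
  {"x": 0.003,"y": 0,"z": 0.0002,"ax": 0,"ay": 0.1,"az": 0,"claw": 0.05},
])

```text
time_s: 4.67
ee_pos: [0.5356, -0.1374, 0.0237]
eef_rot: [3.14, 0.003, -0.229]
force: [-8.5, 1.7, 9.1]
grip_width: 0.0497
```

>>> step_arm([
  {"x": 0.0025,"y": 0,"z": 0.0002,"ax": 0,"ay": 0.1,"az": 0,"claw": 0.05},
])

```text
time_s: 4.75
ee_pos: [0.5375, -0.1379, 0.0237]
eef_rot: [3.14, 0.003, -0.229]
force: [-8.7, 1.5, 10.3]
grip_width: 0.05
```

```bash
python3 go.py -39 -33 23.5
```

```text
t 4.75 stage pos [[-41.3 -33.6  23.7]] rotvec deg [0.07 0.18 0.01] grip 0.0499576386904353 F stage [-8.8 -0.5 10.3]
tool shift [ 2.3 -0.6  0.2] in goal axes [ 2.3 -0.6  0.2]
```

>>> step_arm([
  {"x": 0.002,"y": 0,"z": 0.0002,"ax": 0,"ay": 0.2,"az": 0,"claw": 0.05},
])

```text
time_s: 4.83
ee_pos: [0.5386, -0.1381, 0.0237]
eef_rot: [3.14, 0.002, -0.229]
force: [-18.8, 4.5, 18.0]
grip_width: 0.05
```

>>> step_arm([
  {"x": 0.002,"y": 0,"z": 0.0002,"ax": 0,"ay": 0.1,"az": 0,"claw": 0.05},
])

```text
time_s: 4.92
ee_pos: [0.5387, -0.1381, 0.0236]
eef_rot: [3.14, 0.006, -0.228]
force: [-23.7, 5.1, 23.1]
grip_width: 0.0499
```

```bash
python3 go.py -38 -33 23.5
python3 - <<'E'
from h import *
o=ctrl.get_obs(); p=np.load('stage.npy')
im,d=vision.camera('wrist'); cv2.imwrite('pics/w5.png',cv2.resize(im[0:270,130:460],None,fx=2.2,fy=2.2,interpolation=cv2.INTER_CUBIC)[:,:,::-1])
c=cam('wrist',o); hsv=cv2.cvtColor(im,cv2.COLOR_RGB2HSV)
P=inv(p,cloud(c,d).reshape(-1,3)).reshape(400,640,3)*1000
m=((hsv[...,0]>100)&(hsv[...,0]<125)&(hsv[...,1]>150)&(d>0)&(abs(P[...,1])<40)&(P[...,2]>10)&(P[...,2]<22))
q=P[m]; print('plate x',np.percentile(q[:,0],[.5,99.5]),'y',np.percentile(q[:,1],[.5,99.5]))
E
```

```text
t 4.9167 stage pos [[-40.1 -33.6  23.6]] rotvec deg [0.07 0.34 0.04] grip 0.049922220220821156 F stage [-24.2  -0.5  23.1]
tool shift [ 2.1 -0.6  0.1] in goal axes [ 2.1 -0.6  0.1]
plate x [-27.28712166  43.56298117] y [-29.69083939  29.42022321]
```

View pics/w5.png

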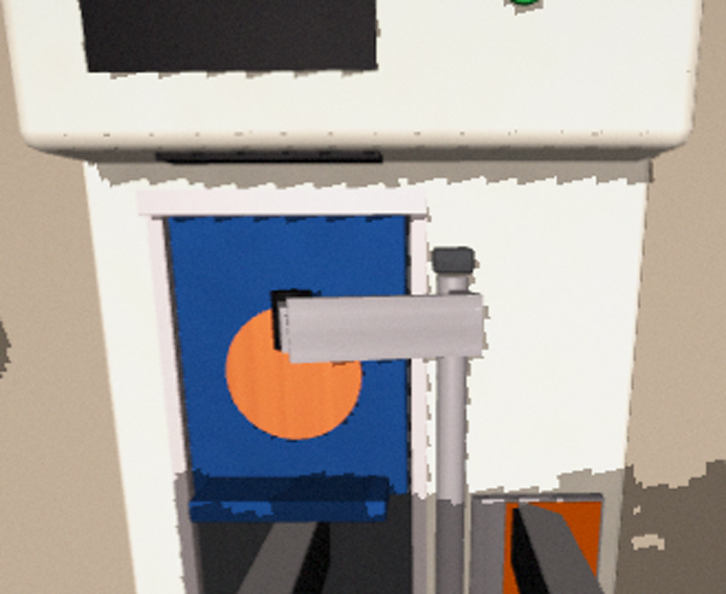

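The holder is home: wrist-crop front edge at (290,215) meets the stop, and the push force jumped from 9 to 24 N with no more motion. Now I'll back off the tab a little with the clip still down, then lift straight up.

>>> step_arm([
  {"x": -0.003,"y": 0,"z": 0.0002,"ax": 0,"ay": 0,"az": 0,"claw": 0.05},
  {"x": -0.002,"y": 0,"z": 0,"ax": 0,"ay": 0,"az": 0,"claw": 0.05},
])

```text
time_s: 5.13
ee_pos: [0.5361, -0.1376, 0.0256]
eef_rot: [3.14, -0.0, -0.227]
force: [5.9, 1.3, 7.0]
grip_width: 0.05
```

```bash
python3 go.py -44 -33 23.5
python3 - <<'E'
from h import *
o=ctrl.get_obs(); p=np.load('stage.npy')
im,d=vision.camera('wrist')
c=cam('wrist',o); hsv=cv2.cvtColor(im,cv2.COLOR_RGB2HSV)
P=inv(p,cloud(c,d).reshape(-1,3)).reshape(400,640,3)*1000
m=((hsv[...,0]>100)&(hsv[...,0]<125)&(hsv[...,1]>150)&(d>0)&(abs(P[...,1])<40)&(P[...,2]>10)&(P[...,2]<22))
q=P[m]; print('plate x',np.percentile(q[:,0],[.5,99.5]),'y',np.percentile(q[:,1],[.5,99.5]))
E
```

```text
t 5.1333 stage pos [[-42.7 -33.6  25.6]] rotvec deg [ 0.1  -0.01  0.09] grip 0.04995105444076337 F stage [5.4 2.6 7. ]
tool shift [-1.3 -0.7  2.1] in goal axes [-1.3 -0.6  2.1]
plate x [-27.02167913  43.6889614 ] y [-29.69571997  29.45968856]
```

>>> step_arm([
  {"x": -0.001,"y": 0,"z": -0.003,"ax": 0,"ay": 0,"az": 0,"claw": 0.05},
  {"x": 0,"y": 0,"z": -0.004,"ax": 0,"ay": 0,"az": 0,"claw": 0.05},
  {"x": 0,"y": 0,"z": -0.01,"ax": 0,"ay": 0,"az": 0,"claw": 0.05},
  {"x": 0,"y": 0,"z": -0.03,"ax": 0,"ay": 0,"az": 0,"claw": 0.05},
  {"x": 0,"y": 0,"z": -0.03,"ax": 0,"ay": 0,"az": 0,"claw": 0.05},
])

```text
time_s: 5.6
ee_pos: [0.5323, -0.1363, 0.1011]
eef_rot: [3.141, 0.01, -0.227]
force: [0.2, -0.8, 0.6]
grip_width: 0.0497
```

>>> step_arm([
  {"x": -0.03,"y": 0,"z": -0.03,"ax": 0,"ay": 0,"az": 0,"claw": 0.05},
  {"x": -0.03,"y": 0,"z": -0.03,"ax": 0,"ay": 0,"az": 0,"claw": 0.05},
  {"x": -0.02,"y": 0,"z": -0.02,"ax": 0,"ay": 0,"az": 0,"claw": 0.05},
  {"x": 0,"y": 0,"z": 0,"ax": 0,"ay": 0,"az": 0,"claw": 0.05},
])

```text
time_s: 5.93
ee_pos: [0.4549, -0.1184, 0.1897]
eef_rot: [3.14, 0.004, -0.227]
force: [0.0, 0.6, 0.2]
grip_width: 0.0499
```

```bash
python3 go.py
python3 - <<'E'
from h import *
o=ctrl.get_obs(); p=np.load('stage.npy')
im,d=vision.camera('wrist'); cv2.imwrite('pics/w6.png',cv2.resize(im[0:270,130:520],None,fx=2,fy=2,interpolation=cv2.INTER_CUBIC)[:,:,::-1])
c=cam('wrist',o); hsv=cv2.cvtColor(im,cv2.COLOR_RGB2HSV)
P=inv(p,cloud(c,d).reshape(-1,3)).reshape(400,640,3)*1000
m=((hsv[...,0]>100)&(hsv[...,0]<125)&(hsv[...,1]>150)&(d>0)&(abs(P[...,1])<40)&(P[...,2]>10)&(P[...,2]<22))
q=P[m]; print('plate x',np.percentile(q[:,0],[.5,99.5]),'y',np.percentile(q[:,1],[.5,99.5]),np.linalg.lstsq(np.c_[q[:,:2],np.ones(len(q))],q[:,2],rcond=None)[0])
m=((hsv[...,0]>5)&(hsv[...,0]<20)&(hsv[...,1]>200)&(d>0)&(P[...,1]<-50)&(P[...,1]>-90)); q=P[m]; s=np.linalg.lstsq(np.c_[q[:,:2],np.ones(len(q))],q[:,2],rcond=None)[0]; print('tail slope',s,'clip',.2+s[1])
im,d=vision.camera('scene'); cv2.imwrite('pics/s6.png',cv2.resize(im[130:310,110:330],None,fx=3,fy=3,interpolation=cv2.INTER_CUBIC)[:,:,::-1])
E
```

```text
t 5.9333 stage pos [[-126.2  -33.4  189.7]] rotvec deg [0.09 0.22 0.1 ] grip 0.049919374319679057 F stage [-0.1  0.6  0.2]
plate x [-197.02490758   43.73822701] y [-36.66116625  29.71116299] [1.51838288e-03 9.15395481e-04 1.79323416e+01]
tail slope [-2.86320667  2.99674857 84.4265962 ] clip 3.196748569186461
```

View pics/w6.png

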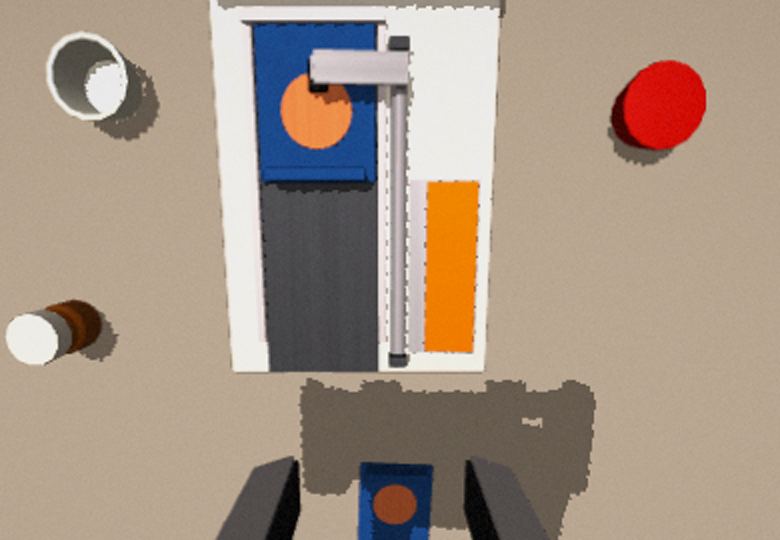

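View pics/s6.png

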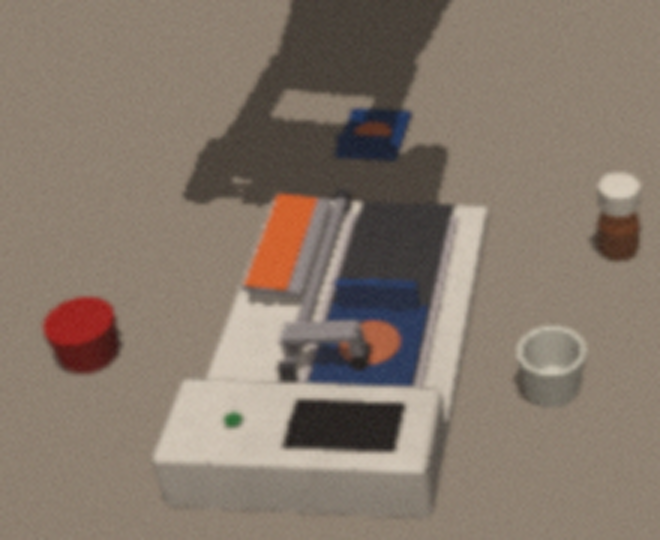

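Run:
```python
from h import *
o=ctrl.get_obs(); p=np.load('stage.npy')
im,d=vision.camera('wrist'); c=cam('wrist',o); P=inv(p,cloud(c,d).reshape(-1,3)).reshape(400,640,3)*1000
cv2.imwrite('pics/w7.png',cv2.resize(im[0:60,230:370],None,fx=5,fy=5,interpolation=cv2.INTER_NEAREST)[:,:,::-1])
for v in range(0,22): print(v,P[v,275].round(1),im[v,275])
hsv=cv2.cvtColor(im,cv2.COLOR_RGB2HSV)
m=((hsv[...,0]>5)&(hsv[...,0]<20)&(hsv[...,1]>200)&(d>0)&(P[...,1]<-55)&(P[...,1]>-85)&(P[...,0]>-125)&(P[...,0]<-20)&(P[...,2]>10)&(P[...,2]<45)); q=P[m]; s=np.linalg.lstsq(np.c_[q[:,:2],np.ones(len(q))],q[:,2],rcond=None)[0]; print('tail slope',s,'clip',.2+s[1])
```

```text
0 [55.4 11.4 12.7] [152 142 128]
1 [54.9 11.6 11.2] [151 142 128]
2 [53.6 11.4 12.9] [147 137 124]
3 [49.9 10.2 22.8] [231 228 226]
4 [49.2 10.3 22.2] [234 230 229]
5 [48.4 10.4 22.2] [233 229 229]
6 [47.7 10.5 21.6] [233 229 229]
7 [46.9 10.5 21.3] [233 229 228]
8 [45.8 10.4 22.3] [233 229 228]
9 [44.8 10.4 22.6] [232 229 228]
10 [44.5 10.7 20.3] [67 61 60]
11 [44.5 11.2 17.1] [37 47 62]
12 [43.4 11.1 18.1] [ 26  74 142]
13 [42.4 11.1 18.6] [ 28  73 141]
14 [41.7 11.2 17.9] [ 26  71 141]
15 [40.8 11.2 18. ] [ 32  76 141]
16 [39.8 11.2 18.5] [ 24  70 137]
17 [38.8 11.1 18.9] [ 26  69 138]
18 [38.3 11.4 17.1] [ 25  71 138]
19 [37.2 11.3 18.3] [ 24  73 140]
20 [36.4 11.4 17.7] [ 22  69 137]
21 [35.6 11.5 17.3] [ 29  72 139]
tail slope [-6.81355289e-04 -1.02074506e-01  2.05342180e+01] clip 0.09792549422898816
```

View pics/w7.png

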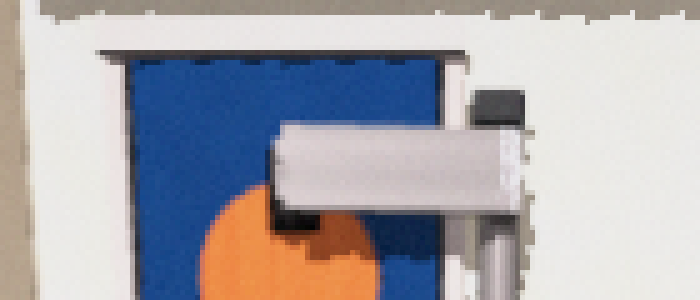

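The plate runs right up to the stop face, with no gap at row 11, and the clip is at 0.098 rad, resting on the holder. The robot is clear, so I'm handing in.

```bash
python3 -c "
from station import ticket
print(ticket.hand_in())"
```

```text
the job is handed in; nothing more can be done
None
```

The blue holder is loaded fully home against the stop, with the clip's foot resting on it, and the job is handed in at about 6 s of the 42 s allowed. I pressed the orange tail with one fingertip at a height of about 24 mm (clip about 0.2 rad). The other fingertip pushed the tab about 36 mm along the channel. I then backed off the tab, released the clip and moved clear.

**Last checks:**
- **At the stop:** there is no visible gap between the plate and the stop face (both at about x 44.5 mm in my fit). The push force jumped from 9 N to 24 N on contact, and the holder stayed put when I backed off.
- **Clip:** the tail slope gives 0.098 rad, matching the 0.10 expected with the foot down on the holder.
- **Holder and surroundings:** the plate lies flat and straight. The crucible, vial and stopper look undisturbed in the pictures, and the tool force is near zero.

**What disagreed or failed:**
- **Stage fit:** it left residuals of about 1.5 mm, so the stop reads about 0.5 mm short and the push ended 2 mm short of where I had calculated.
- **Clip after backing off:** the fingers rose about 2 mm while backing off the tab, so the clip was already partly down, but the holder was home by then.
- **Refused moves:** the first three move calls were refused for missing fields, and nothing moved.
- **Tail-slope reading:** the first one was spoiled by other orange pixels, so I redid it.

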